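Make up the step-stool parts kit

TASK

Make up the step-stool kit in the plywood tray: lay the straight round rail down in the two V-saddles of its long cradle, and set the square block, the oblong block and the big round foot upright on the floor of the pockets of their own shape. Leave the turned, tapered leg and the small round foot lying where they are; they do not belong to the kit.

Things in the scene. Friction and masses are not known exactly. Their poses are not given: they have to be found in the camera images.
- round_rail: Straight round wooden rail (dowel) lying on the bench, 28 mm in diameter and 160 mm long, about 70 g. Origin at its middle, on its axis (14 mm above the bench while it lies there). Its own y axis runs along its length; both ends are alike. It is free to roll about that axis. Pale wood.
- square_block: Square upright block, 50 x 50 mm and 40 mm high, one dark screw hole in the middle of its top, about 65 g. Origin at the centre of its underside, z up, x and y square to its sides. Pale wood.
- oblong_block: Oblong upright block, 34 mm along its x, 66 mm along its y, 40 mm high, two dark screw holes in its top, about 60 g. Origin at the centre of its underside, z up. Either way round will do in its pocket. Pale wood.
- big_foot: Big turned foot: upright round disc 50 mm in diameter, 40 mm high, slightly chamfered top with one dark hole, about 55 g. Origin at the centre of its underside, z up. Pale wood.
- small_foot: Small turned foot, a look-alike that does NOT belong: upright, 32 mm in diameter, 40 mm high, otherwise like the big foot. Origin at the centre of its underside, z up. Loose; leave it alone.
- turned_leg: Turned stool leg, a look-alike that does NOT belong: tapered, 205 mm long, about 37 mm thick at most, with a thin tenon at one end, lying on the bench. Origin under its middle, at bench height; its y axis runs along its length. Loose; leave it alone. (More such legs lie fixed at the back of the bench.)
- rail_cradle: Cradle for the rail along the tray's far side: plate 62 x 205 mm, 4 mm thick, two V-saddles (mouth 40 mm, tops at 26 mm) 55 mm from the middle, end stops 180 mm apart, tops at 30 mm. The middle is open for fingers. Origin: centre of the underside, y along, x across, z up. The rail rests with its axis 26 mm above it. Fixed in the tray, underside 6 mm above the bench.
- square_pocket: Square pocket: plate 94 x 94 mm, floor 4 mm above its underside, low wall (5 mm thick, top 13 mm above the underside) round a space 66 x 66 mm. Origin: centre of the underside; x, y square to the walls, z up. The three pockets stand in a row along y, 98 mm apart, in any order, on the robot's side of the cradle. Fixed in the tray, underside 6 mm above the bench.
- oblong_pocket: Oblong pocket: plate 94 x 94 mm, floor 4 mm above its underside, low wall (5 mm thick, top 13 mm above the underside) round a space 50 mm along x, 82 mm along y. Origin: centre of the underside, z up. Fixed in the tray, underside 6 mm above the bench.
- round_pocket: Round pocket: plate 94 x 94 mm, floor 4 mm above its underside, low ring wall (5 mm thick, top 13 mm above the underside) round a space 66 mm in diameter. Origin: centre of the underside, z up. The plywood tray round all four holders is 205 x 316 mm, its rim 16 mm high. Fixed in the tray, underside 6 mm above the bench.
Things that resemble listed ones, but are neither listed nor needed, are in the scene too. What is shaped like the square_block but orange or red is not meant.

How it is judged (in metres and radians):
At the end, for the whole second after the job is handed in: Both blocks and the big foot stand upright (0.12 rad) on the floor of their own pockets, within 13 mm of its centre; the rail lies in both Vs, its middle within 13 mm of the cradle's, its axis 19 to 32 mm above the cradle's underside, within 0.12 rad of its length; all at rest (horizontal distance between square_block and square_pocket below 0.013 m and z of square_block in the frame of square_pocket between 0 and 0.009 m and angle between each of square_block, oblong_block, big_foot's own z axis and vertical below 0.12 rad and horizontal distance between oblong_block and oblong_pocket below 0.013 m and z of oblong_block in the frame of oblong_pocket between 0 and 0.009 m and horizontal distance between big_foot and round_pocket below 0.013 m and z of big_foot in the frame of round_pocket between 0 and 0.009 m and horizontal distance between round_rail and rail_cradle below 0.013 m and z of round_rail in the frame of rail_cradle between 0.019 and 0.032 m and angle between the y axis of round_rail and the y axis of rail_cradle, either way round below 0.12 rad and linear speed of each of round_rail, square_block, oblong_block, big_foot below 0.03 m/s); the robot touches nothing.
It fails at once if the small foot is moved by more than 25 mm (distance of small_foot from where it was at the start of the episode above 0.025 m).
It fails at once if the turned leg is moved by more than 30 mm (distance of turned_leg from where it was at the start of the episode above 0.03 m).
It also fails if it takes over 104 s, if anything falls off the work surface, if the arm or the gripper's body presses on something with over 40 N, if the wrist force passes 120 N, or if a joint passes its speed limit or range.

ROBOT

A 7-joint arm with a two-finger parallel gripper is mounted at the origin on a cart in front of the work surface, level with it; the furniture and walls round the work are solid. World frame = base frame: x ahead of the robot, y to its left, z up, the work surface at z = 0. Lengths are in m, angles in degrees, forces in N, time in s.
With the tool pointing down it reaches from about 0.4 to 0.875 m from the base axis. Payload 4.4 kg.
Tool frame: the origin (TCP) lies at the very end of the fingers, on their centre line; the grasp point (between the pads) lies 19 mm behind it; z points along the fingers, y is the line along which they close (so a half turn about z gives the same grasp; the last joint's range is limited). The gripper opens to 85 mm and grips with 20 to 120 N. Pads are 22 mm wide; open, the fingers measure 114 mm over their backs; the gripper's body (76 mm by 85 mm) begins 54 mm behind the grasp point. The pads swing forward as they close: fully open they stand 13 mm farther back than shut.
Start: joints at [62.808, 36.005, 2.206, 86.941, -1.547, 57.084, -1.146], TCP at [0.258, -0.596, 0.231] pointing down, gripper open.
Joint ranges: [-175.42, 175.42], [-21.48, 121.26], [-71.46, 75.88], [10.55, 141.38], [-63.04, 243.04], [13.31, 113.54], [-168.57, 168.57]. Speed limits (degrees/s): [147.25, 147.25, 180, 180, 180, 180, 180].

INTERFACE

Orientations are given as [roll, pitch, yaw] about the fixed x, y, z axes, in that order (R = Rz(yaw) Ry(pitch) Rx(roll)).
In Python, from station import env, effector, planner, status, eyes, ticket gives the robot as it stands. Calls block until the motion is done:
- env.move_ptp(position, orientation): joint-space move of the TCP to a pose.
- env.move_linear(position, rot=None, feed=0.15, threshold=None): straight line of the TCP; rot=None keeps the orientation; feed is the mean speed in m/s. With threshold (N) it stops when the force on the tool has changed by that much, and returns True; else False.
- env.move_j(angles): joint-space move.
- effector.grip(opening, newtons=None): finger opening in m; newtons is the grip in N (None keeps the last); returns when the fingers have stopped.
- env.sleep(seconds).
- planner.solve_ik(position, orientation): joint angles nearest the present ones, or None.
- status.read_state(): the state.
- eyes.get_image(name): name is "scene" or "top" or "wrist"; returns (picture, depth): 420x560x3 uint8, red, green, blue; 420x560 float32, m along the optical axis (not along the pixel's ray), 0 where there is no reading.
- eyes.get_calibration(name): a dict with "intrinsics" (3x3 intrinsics, pixels), "rvec" (rotation vector, rad) and "tvec" (3), from world to camera coordinates, as OpenCV has them; the wrist camera has in their place "tool_from_camera" (4x4, takes a point from camera to tool coordinates, whose origin is the TCP and whose axes are the flange's). Camera axes: x right, y down, z forward; pixel columns grow to the right and rows downward; lengths in m; the calibration is good to about 2 mm. A picture is of the moment at which its call begins: read the wrist's pose just before it. get_calibration takes no time and is no camera call.
A pose or a line that the arm cannot do raises env.Unreachable and nothing moves.
- ticket.job_done(): hands the job in; it is judged then, once.
Trained networks look in the newest picture that a camera, given by its name, has taken for a name from the list of things; names that differ only in an ending like _2 or _b are one class to them, and where a whole thing is asked for, a point or a joint stands for the part that bears it (a point fixed in the world has none). Each returns a list of dicts, best first, with "confidence" (0 to 1); they miss things now and then, are a little off and sometimes report something else, mostly with a low value. They report only what shows in the picture. A call takes as long as a camera call. They do not tell look-alikes from the thing itself.
- eyes.find_in(camera, name): "extent" ([left, top, right, bottom] in pixels, round what is visible of it).
- eyes.outline_of(camera, name): "mask" (420x560 bool, what is visible of it) and "extent" ([left, top, right, bottom] in pixels, round what is visible of it).
The state is a dict: "time": time; "joint_positions": joint angles; "joint_velocities": joint speeds; "joint_torque": joint torques, N m; "position": TCP position; "tcp_rot": TCP orientation; "contact_force": force on the tool from outside, world axes, zero at the start; "wrist_torque": the same for the moment, N m; "finger_gap": finger opening in m; "gripper_force": force on a finger pad.
Only numpy, scipy, OpenCV 4.12 (cv2) and the standard library are available. Lean on these libraries where they do the work, as an engineer would, in place of code of your own. Each camera call takes 0.05 s, during which the arm holds its last target. There are 200 camera calls.

## Working session

There is one attempt and no reset: what is moved stays moved. The work goes in short steps, each a Python script; the robot and the scene stay as the last script left them, time stands still between calls to the robot, and variables do not carry over. Pictures are saved under pics/ and viewed, at most 14 in all, crops included, and the job is handed in when it is done.

```bash
mkdir -p pics; ls; cat > h.py <<'E'
import numpy as np, cv2
from station import env, effector, planner, status, eyes, ticket
def shot(cam,fn=None):
    im,d=eyes.get_image(cam)
    if fn: cv2.imwrite('pics/'+fn,im[:,:,::-1])
    return im,d
def pose(cam):
    c=eyes.get_calibration(cam); R=cv2.Rodrigues(np.array(c['rvec'],float))[0]
    return np.array(c['intrinsics']),R,np.array(c['tvec'],float).ravel()
def cloud(cam,d):
    K,R,t=pose(cam); v,u=np.mgrid[:d.shape[0],:d.shape[1]]
    P=np.stack([(u-K[0,2])/K[0,0]*d,(v-K[1,2])/K[1,1]*d,d],-1)
    return (P-t)@R   # world
E
python3 - <<'E'
from h import *
for c in('scene','top'):
    im,d=shot(c,c+'0.png'); np.savez(c+'0.npz',im=im,d=d,P=cloud(c,d))
    K,R,t=pose(c); print(c,'cam at',-R.T@t,'f',K[0,0])
    for n in ['round_rail','square_block','oblong_block','big_foot','small_foot','turned_leg','rail_cradle','square_pocket','oblong_pocket','round_pocket']:
        print(n,[(np.round(r['extent']).astype(int).tolist(),round(r['confidence'],2)) for r in eyes.find_in(c,n)][:5])
print(status.read_state()['time'])
E
```

```text
pics
scene cam at [-0.38544217  0.59803083  0.76419227] f 439.7709661664227
round_rail [([284, 226, 327, 252], 0.85)]
square_block [([332, 184, 344, 198], 0.75), ([396, 186, 413, 202], 0.75), ([314, 172, 328, 187], 0.74), ([306, 197, 332, 215], 0.61), ([286, 227, 328, 255], 0.57)]
oblong_block [([277, 202, 294, 226], 0.52)]
big_foot [([248, 220, 268, 235], 0.57)]
small_foot [([285, 229, 329, 252], 0.7), ([356, 193, 367, 208], 0.64)]
turned_leg [([370, 208, 408, 231], 0.61)]
rail_cradle [([148, 248, 225, 281], 0.87), ([310, 195, 332, 213], 0.4)]
square_pocket [([174, 269, 215, 300], 0.78)]
oblong_pocket [([210, 266, 249, 291], 0.64), ([287, 229, 325, 255], 0.57)]
round_pocket [([136, 278, 174, 309], 0.92)]
top cam at [ 0.46026808 -0.06778455  1.50471153] f 522.2899180655853
round_rail [([257, 238, 314, 254], 0.88)]
square_block [([334, 185, 351, 204], 0.67), ([368, 128, 392, 153], 0.57), ([363, 166, 392, 191], 0.54)]
oblong_block [([282, 185, 305, 197], 0.59)]
big_foot [([131, 198, 200, 232], 0.65), ([248, 190, 266, 206], 0.63), ([350, 252, 422, 271], 0.29)]
small_foot [([331, 186, 352, 203], 0.28)]
turned_leg [([351, 252, 423, 267], 0.57)]
rail_cradle [([129, 199, 199, 231], 0.78)]
square_pocket [([140, 224, 175, 260], 0.71)]
oblong_pocket [([174, 234, 212, 270], 0.56)]
round_pocket [([108, 220, 145, 260], 0.64), ([332, 182, 352, 201], 0.54)]
1.1
```

```bash
python3 - <<'E'
import cv2
a=cv2.imread('pics/top0.png')[110:290,90:440]
cv2.imwrite('pics/topc.png',cv2.resize(a,None,fx=2.28,fy=2.28,interpolation=cv2.INTER_CUBIC))
E
```

```text
(no output)
```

View pics/topc.png

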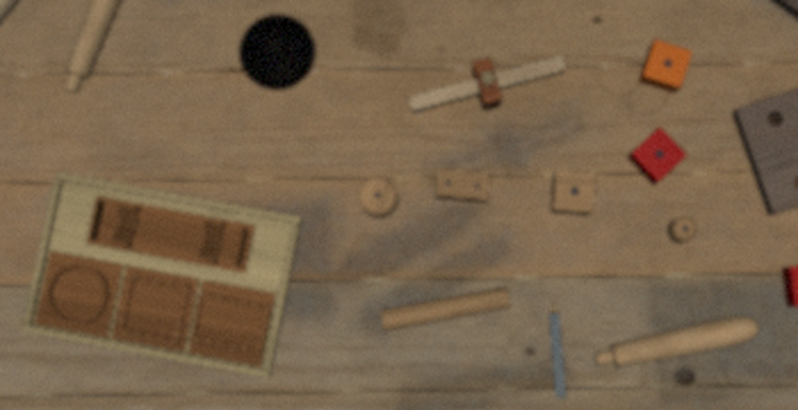

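View pics/scene0.png

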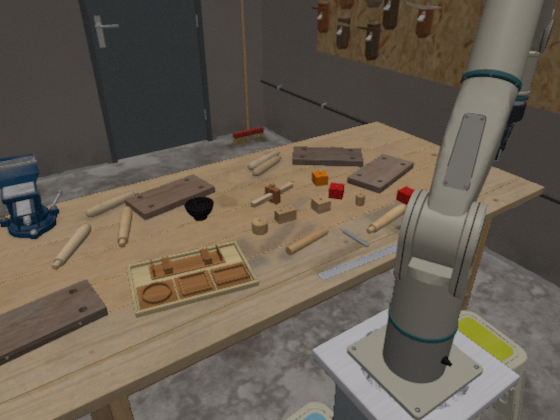

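The top picture (crop at 2.28×, offset 90,110) shows:
- **Wanted:** pale square block (342,195), oblong (293,191), big foot (256,196) and rail (285,245).
- **Look-alikes:** orange block (382,138), red block (378,178), small foot (390,210), turned leg (387,260), a mallet-like stick (303,146) and fixed legs at the upper left.
- **Tray:** centred near (162,231), with the round pocket at its left end.

Next I'll get coarse positions from depth, then take close wrist views.

```bash
python3 - <<'E'
import numpy as np,cv2
z=np.load('top0.npz'); P=z['P']; d=z['d']
print('bench z',np.median(P[215:235,300:330,2]), 'zero frac',(d==0).mean())
m=((P[...,2]>0.012)&(P[...,2]<0.08)&(d>0)).astype(np.uint8)
n,l,s,c=cv2.connectedComponentsWithStats(m)
for i in range(1,n):
    if s[i,4]<60 or s[i,4]>20000: continue
    Q=P[l==i]; zt=np.percentile(Q[:,2],90); T=Q[Q[:,2]>zt-.012]
    r=cv2.minAreaRect((T[:,:2]*1000).astype(np.float32))
    print(np.round(c[i]),s[i,4],'z',round(zt,3),'xy',np.round(r[0]),'size',np.round(r[1]),'ang',round(r[2],1))
for uv in [(128,119),(290,190),(162,231),(172,211)]: print(uv,P[uv[1],uv[0]].round(3))
E
```

```text
bench z -0.00020249931645159553 zero frac 0.003928571428571429
[66. 54.] 871 z 0.069 xy [1027.  532.] size [ 73. 145.] ang 82.1
[349.  50.] 746 z 0.036 xy [1047. -277.] size [ 35. 202.] ang 22.3
[436.  85.] 4719 z 0.03 xy [ 938. -522.] size [292. 144.] ang 52.0
[193.  73.] 5406 z 0.03 xy [984. 227.] size [182. 422.] ang 9.4
[343.  69.] 735 z 0.037 xy [ 993. -257.] size [ 36. 195.] ang 26.7
[135. 114.] 821 z 0.038 xy [858. 356.] size [ 37. 205.] ang 69.1
[ 80. 123.] 808 z 0.036 xy [839. 515.] size [ 36. 199.] ang 50.8
[211. 132.] 846 z 0.055 xy [799. 127.] size [95. 92.] ang 44.1
[382. 139.] 353 z 0.044 xy [ 780. -359.] size [51. 52.] ang 70.1
[467. 166.] 4855 z 0.029 xy [ 698. -602.] size [142. 290.] ang 17.1
[303. 147.] 650 z 0.057 xy [ 768. -166.] size [56. 94.] ang 15.1
[378. 178.] 342 z 0.043 xy [ 666. -344.] size [50. 53.] ang 40.1
[161. 237.] 1554 z 0.021 xy [528. 279.] size [317. 205.] ang 78.5
[293. 191.] 302 z 0.044 xy [ 631. -100.] size [66. 35.] ang 83.2
[341. 194.] 340 z 0.043 xy [ 621. -238.] size [51. 50.] ang 83.1
[256. 196.] 255 z 0.043 xy [620.   6.] size [48. 48.] a
[... 261 characters left out ...]
389. 210.] 116 z 0.043 xy [ 572. -373.] size [29. 29.] ang 87.0
[195. 218.] 84 z 0.036 xy [559. 177.] size [ 6. 47.] ang 79.0
[445. 235.] 365 z 0.044 xy [ 501. -526.] size [50. 53.] ang 4.7
[157. 246.] 285 z 0.022 xy [485. 288.] size [87. 94.] ang 80.5
[527. 250.] 840 z 0.038 xy [ 455. -759.] size [ 37. 194.] ang 23.1
[285. 245.] 546 z 0.03 xy [478. -76.] size [ 27. 160.] ang 9.6
[389. 260.] 808 z 0.037 xy [ 431. -361.] size [ 35. 202.] ang 12.2
[263. 399.] 1103 z 0.058 xy [42. -4.] size [124.  47.] ang 87.0
[247. 387.] 97 z 0.017 xy [88. 40.] size [49. 47.] ang 35.9
(128, 119) [0.848 0.371 0.032]
(290, 190) [ 0.633 -0.092  0.043]
(162, 231) [0.525 0.277 0.008]
(172, 211) [0.582 0.248 0.011]
```

```bash
cat >> h.py <<'E'
def wrist(fn=None):
    from scipy.spatial.transform import Rotation as Ro
    s=status.read_state(); im,d=shot('wrist',fn); c=eyes.get_calibration('wrist')
    K=np.array(c['intrinsics']); T=np.array(c['tool_from_camera'])
    v,u=np.mgrid[:d.shape[0],:d.shape[1]]
    P=np.stack([(u-K[0,2])/K[0,0]*d,(v-K[1,2])/K[1,1]*d,d],-1)@T[:3,:3].T+T[:3,3]
    return im,d,P@Ro.from_euler('xyz',s['tcp_rot'],degrees=True).as_matrix().T+s['position']
E
python3 - <<'E'
from h import *
s=status.read_state(); print(s['tcp_rot'],s['finger_gap']); c=eyes.get_calibration('wrist'); print(c)
for p,ys in [((.62,-.238,.2),(83,-97)),((.485,.288,.2),(78.5,-101.5)),((.465,.192,.05),(78.5,-101.5)),((.578,.268,.05),(78.5,-101.5)),((.5,-.08,.42),(90,-90,0)),((.45,.28,.4),(90,-90,0))]:
    for y in ys:
        q=planner.solve_ik(p,[180,0,y]); print(p,y,None if q is None else np.round(q))
E
```

```text
[ 1.79998678e+02 -1.08217039e-03  2.34203824e+01] 0.08593526423325237
{'intrinsics': array([[307.31471422,   0.        , 278.98376671],
       [  0.        , 307.31471422, 208.75530821],
       [  0.        ,   0.        ,   1.        ]]), 'tool_from_camera': array([[ 7.88927034e-04, -9.58926671e-01, -2.83652988e-01,
         7.21240637e-02],
       [ 9.99999671e-01,  7.03197035e-04,  4.04058436e-04,
        -1.12682800e-03],
       [-1.87998471e-04, -2.83653213e-01,  9.58926910e-01,
        -1.41810440e-01],
       [ 0.00000000e+00,  0.00000000e+00,  0.00000000e+00,
         1.00000000e+00]])}
(0.62, -0.238, 0.2) 83 [ 26.  39. -12.  86.   9.  56.   4.]
(0.62, -0.238, 0.2) -97 [  -1.   43.   35.   87.  -27.   59. -145.]
(0.485, 0.288, 0.2) 78.5 [-12.  34. -33. 102.  23.  50. -67.]
(0.485, 0.288, 0.2) -101.5 [  2.  43. -61. 102.  43.  61.  94.]
(0.465, 0.192, 0.05) 78.5 [-23.  41.  -4. 118.   7.  21. -44.]
(0.465, 0.192, 0.05) -101.5 [ 11.  56. -61. 117.  67.  52.  79.]
(0.578, 0.268, 0.05) 78.5 [-23.  48.  -8.  96.  10.  36. -47.]
(0.578, 0.268, 0.05) -101.5 [  5.  63. -61.  96.  62.  62.  92.]
(0.5, -0.08, 0.42) 90 [ 25.  16. -25.  91.   7.  74.  -2.]
(0.5, -0.08, 0.42) -90 [  -9.   15.   19.   92.   -5.   74. -168.]
(0.5, -0.08, 0.42) 0 [ 10.  14.  -5.  92.   1.  74. -86.]
(0.45, 0.28, 0.4) 90 [  0.  24. -53.  90.  19.  76. -55.]
(0.45, 0.28, 0.4) -90 [  4.  26. -61.  90.  23.  78. 121.]
(0.45, 0.28, 0.4) 0 [  -5.   21.  -44.   90.   15.   74. -141.]
```

```bash
python3 - <<'E'
from h import *
env.move_ptp([.55,-.06,.36],[180,0,85]); im,d,P=wrist('w1.png'); np.savez('w1.npz',im=im,d=d,P=P)
env.move_ptp([.52,.26,.30],[180,0,78.5]); im2,d2,P2=wrist('w2.png'); np.savez('w2.npz',im=im2,d=d2,P=P2)
print(status.read_state()['time'])
m=((P[...,2]>0.015)&(P[...,2]<0.07)&(d>0)).astype(np.uint8)
n,l,s,c=cv2.connectedComponentsWithStats(m)
for i in range(1,n):
    if s[i,4]<300: continue
    Q=P[l==i]; zt=np.percentile(Q[:,2],90); T=Q[Q[:,2]>zt-.012]
    r=cv2.minAreaRect((T[:,:2]*1000).astype(np.float32))
    print(np.round(c[i]),s[i,4],'z',round(zt,3),'xy',np.round(r[0]),'size',np.round(r[1]),'ang',round(r[2],1))
print('tray')
# rectified height map of the tray, 1 mm/px, tray frame centred on middle of nominal cradle
a=np.radians(-11.5); R=np.array([[np.cos(a),-np.sin(a)],[np.sin(a),np.cos(a)]])
L=(P2[...,:2]-[.5775,.268])@R
u=np.round(170-L[...,1]*1000).astype(int); v=np.round(60-L[...,0]*1000).astype(int)
H=np.zeros((230,340),np.float32); C=np.zeros((230,340,3),np.uint8)
ok=(u>=0)&(u<340)&(v>=0)&(v<230)&(d2>0)
H[v[ok],u[ok]]=P2[...,2][ok]; C[v[ok],u[ok]]=im2[ok][:,::-1]
Hm=cv2.medianBlur(H,5)
g=np.clip(Hm*1000*6,0,255).astype(np.uint8)
out=np.vstack([C,cv2.cvtColor(g,cv2.COLOR_GRAY2BGR)])
cv2.imwrite('pics/tray.png',cv2.resize(out,None,fx=1.3,fy=1.3)); np.save('H.npy',Hm)
E
```

```text
4.675
[200.  15.] 330 z 0.019 xy [458. 162.] size [28. 61.] ang 82.1
[461.  20.] 2111 z 0.054 xy [797. 109.] size [52. 95.] ang 86.5
[545.  45.] 2590 z 0.025 xy [940.  75.] size [ 41. 128.] ang 10.9
[322. 115.] 980 z 0.04 xy [619.  10.] size [49. 49.] ang 84.8
[235. 174.] 1709 z 0.027 xy [478. -72.] size [ 28. 159.] ang 9.5
[414. 194.] 2475 z 0.054 xy [ 758. -128.] size [55. 24.] ang 14.8
[333. 184.] 1043 z 0.04 xy [631. -96.] size [67. 34.] ang 83.5
[543. 245.] 1921 z 0.035 xy [ 987. -242.] size [ 33. 173.] ang 26.7
[330. 264.] 1020 z 0.04 xy [ 621. -233.] size [51. 50.] ang 85.0
[227. 321.] 1253 z 0.033 xy [ 427. -334.] size [ 33. 154.] ang 12.6
[357. 316.] 951 z 0.04 xy [ 666. -340.] size [50. 51.] ang 41.6
[542. 331.] 899 z 0.026 xy [1012. -412.] size [ 38. 127.] ang 44.7
[307. 333.] 327 z 0.04 xy [ 573. -368.] size [30. 30.] ang 1.6
[459. 404.] 1413 z 0.027 xy [ 872. -559.] size [ 95. 113.] ang 85.0
tray
```

View pics/tray.png

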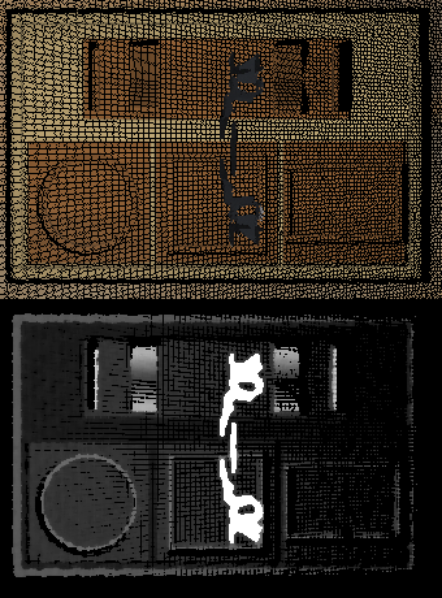

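View pics/w1.png

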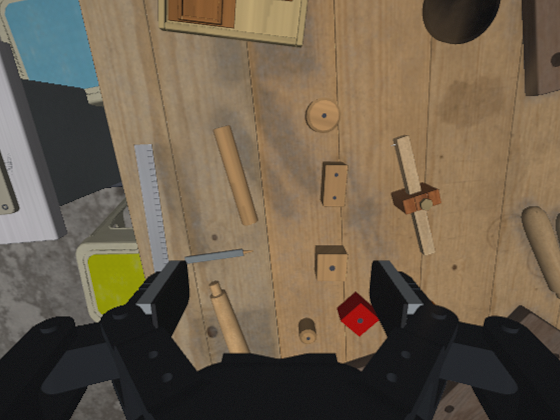

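W1 confirms the choices: pale square block at (330,264), oblong (333,184), big foot (322,115), rail (235,174). The look-alikes are the small foot (307,333), leg (228,320) and red block (358,313). In the tray map the round pocket is on the left (+y), the square in the middle and the oblong on the right. Top and wrist agree to about 4 mm, so I'll use their mean.

```bash
cat >> h.py <<'E'
def pick(x,y,yaw,z,w,N=40):
    env.move_ptp([x,y,.13],[180,0,yaw]); hit=env.move_linear([x,y,z],feed=.12,threshold=8)
    s=status.read_state(); effector.grip(w-.012,N); g=status.read_state()
    print('hit',hit,'z',round(s['position'][2],4),'gap',round(g['finger_gap'],4),'F',g['gripper_force'])
    env.move_linear([x,y,.16],feed=.2)
    g=status.read_state(); print('lifted gap',round(g['finger_gap'],4),'t',g['time'])
def place(x,y,yaw,z,rel):
    env.move_ptp([x,y,.13],[180,0,yaw]); hit=env.move_linear([x,y,z+.015],feed=.12,threshold=15)
    if not hit: hit=env.move_linear([x,y,z-.002],feed=.03,threshold=3)
    s=status.read_state(); effector.grip(rel)
    env.move_linear([x,y,.15],feed=.2)
    print('placed hit',hit,'z',np.round(s['position'],4),'want',z,'t',status.read_state()['time'])
E
python3 - <<'E'
from h import *
pick(.621,-.2355,84,.014,.050)
place(.4844,.2892,78.5,.024,.075)
shot('wrist','a.png')
E
```

```text
hit False z 0.0149 gap 0.0492 F 42.84701406955719
lifted gap 0.0489 t 9.025
placed hit True z [0.4845 0.2892 0.0246] want 0.024 t 13.5333
```

View pics/a.png

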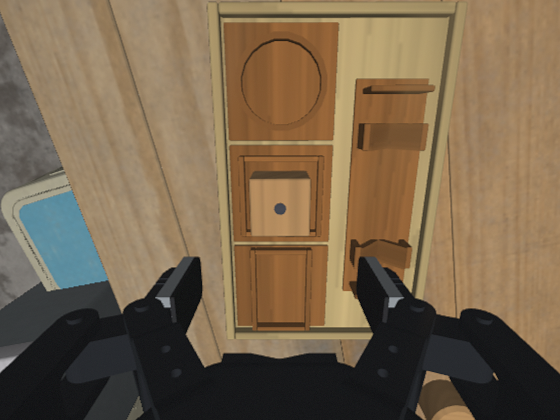

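The square block stands in its pocket at (280,209), well inside the walls. I'll carry on with the oblong, the foot and the rail.

```bash
python3 - <<'E'
from h import *
pick(.631,-.098,83.4,.014,.034)
place(.4649,.1932,78.5,.024,.060)
pick(.6195,.008,84,.014,.050)
place(.5039,.3852,78.5,.024,.075)
pick(.478,-.074,99.5,.004,.028)
place(.579,.270,78.5,.022,.055)
env.move_ptp([.52,.27,.30],[180,0,78.5])
im,d,P=wrist('b.png'); print(status.read_state()['time'])
m=((P[...,2]>0.041)&(P[...,2]<0.07)&(d>0)&(abs(P[...,0]-.52)<.12)&(abs(P[...,1]-.28)<.17)).astype(np.uint8)
n,l,s,c=cv2.connectedComponentsWithStats(m)
for i in range(1,n):
    if s[i,4]<150: continue
    Q=P[l==i]; r=cv2.minAreaRect((Q[:,:2]*1000).astype(np.float32))
    print(np.round(c[i]),s[i,4],'z',np.percentile(Q[:,2],90).round(3),'xy',np.round(r[0]),'size',np.round(r[1]),'ang',round(r[2],1))
E
```

```text
hit False z 0.0148 gap 0.0327 F 41.46149396896362
lifted gap 0.0333 t 17.5667
placed hit True z [0.465  0.1932 0.0245] want 0.024 t 21.4
hit False z 0.0148 gap 0.0486 F 41.86498328112066
lifted gap 0.0486 t 24.6083
placed hit True z [0.5038 0.3852 0.0251] want 0.024 t 28.625
hit False z 0.0045 gap 0.0265 F 39.13273572921753
lifted gap 0.0266 t 32.9333
placed hit True z [0.5785 0.2701 0.0223] want 0.022 t 36.875
37.6083
[246.  84.] 1444 z 0.05 xy [503. 386.] size [49. 49.] ang 37.5
[323. 161.] 1712 z 0.045 xy [577. 271.] size [158.  21.] ang 78.6
[249. 165.] 1547 z 0.05 xy [483. 290.] size [50. 50.] ang 78.9
[251. 235.] 1155 z 0.05 xy [464. 196.] size [66. 34.] ang 78.4
```

View pics/b.png

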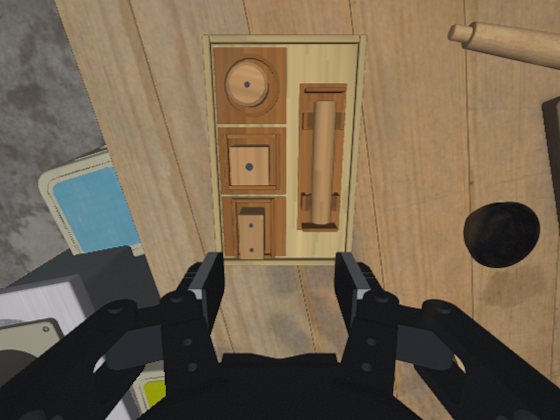

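The picture shows all four in place: foot (247,85), square (249,166), oblong (251,235) and rail (323,160). Their tops are at 50 mm and the rail's at about 45 mm, which is right for parts seated on the floors and in the Vs.

```bash
python3 -c "
from h import *
print(ticket.job_done())"
```

```text
the job is handed in; nothing more can be done
None
```

I handed in the job at about 38 s of the 104 s allowed, with the rail in its cradle and both blocks and the big foot in their own pockets (last camera check: all seated, within about 3 mm of target); I never approached the turned leg or the small foot, and no verdict came back.

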